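# Bring the bearing drift over the hub

## Task

Draw the bearing drift (the tool with the straight round handle) up out of the wooden tool block, carry it over the row of small-part bins without touching them, and bring it above the bicycle hub clamped upright on the other side. Finish while still holding it in the gripper: upright, still, its tip centred over the hub's bore and about 10 mm above the hub, ready to be tapped in. It must never touch the hub or its clamp, and all the other tools and parts stay where they are.

Things in the scene. Friction and masses are not known exactly. Their poses are not given: they have to be found in the camera images.
- drift: loose bearing drift, 136 mm long, hanging upright in a hole of the block. Origin on its axis under its steel collar, z up to the handle. Above: collar 30 mm across, 6 high; straight black round handle 24 mm across from 6 to 56 mm; steel cap 28 across to 66 mm. Below, inside the block: shank 15 mm across for 52 mm, then 10 across for 18 mm. 0.15 to 0.31 kg
- drift_tip (a point): the lower end of the drift, on its axis, 70 mm below the drift's origin; axes as the drift's
- tool_block: fixed wooden block 56 (x) by 190 (y) by 80 mm high, on either side of the bins; origin at the centre of its underside. Three upright holes, 17 mm across and 77 deep, in a row along its y at -60, 0 and 60 mm, hold three tools in any order. Each tool's collar rests on the block's top and its shank goes 70 mm down
- awl: another tool in the block, with a black ball-shaped handle 38 mm across whose top is 53 mm above the block; to be left alone. Origin at the underside of its collar
- hex_key: another tool in the block, with a black T-bar handle 80 mm long (along its x, which is square to the row of holes to within 0.2 rad) and 16 mm thick, top 56 mm above the block; to be left alone. Origin at the underside of its collar
- bins: the obstacle: a fixed row of four open grey bins full of small parts, 320 mm long (x) by 76 mm (y) by 100 mm high, origin at the centre of its underside; it stands between the tool block and the hub, its length roughly along the robot's forward direction
- hub_stand: the target: a fixed steel base plate 130 by 110 mm with two wooden jaws (40 mm high) that clamp an aluminium bicycle hub upright. Hub barrel 36 mm across, two flanges 58 mm across (the upper one's top 86 mm above the bench), top of the hub 95 mm above the bench. Origin at the centre of the plate's underside, z up
- hub_bore (a point): the centre of the mouth of the hub's bore (17 mm across, open upwards), at the level of the hub's top, 95 mm above the bench; z up
- oil_bottle: loose white oil bottle with a black cap, 48 mm across, 120 mm high, standing on the bench; a bystander. Origin at the centre of its underside
- spare_hub: loose narrow spare hub standing on the bench, 44 mm across, 82 mm high with its axle stub; a bystander, not the target. Origin at the centre of its underside
Mind the look-alikes: they are no part of the job. Of the things that look like the hub_stand, take the one that is farthest to the robot's left at the start.

How it is judged:
On the way, in this order (a step that is already met when the one before it is completed fails the run):
1. the drift is drawn up clear of the tool block, held in the fingers (z of drift_tip in the frame of tool_block above 0.081 m and contact force between drift and the fingers above 1 N and contact force between drift and tool_block below 0.05 N), for 0.05 s.
2. the drift passes over the row of bins with its tip above their rims (z of drift_tip in the frame of bins above 0.1 m and y of drift_tip in the frame of bins between -0.05 and 0.05 m and x of drift_tip in the frame of bins between -0.2 and 0.2 m and contact force between drift and the fingers above 1 N), for 0.04 s.
At the end, for the whole second after the job is handed in: the fingers alone hold the drift at rest (under 0.02 m/s, 0.15 rad/s), handle up within 0.1 rad of upright, tip within 6 mm sideways of the bore axis and 2 to 20 mm above the hub, touching nothing else; other tools, bottle and spare hub within 15 mm of their start (horizontal distance between drift_tip and hub_bore below 0.006 m and z of drift_tip in the frame of hub_bore between 0.002 and 0.02 m and angle between drift's own z axis and vertical below 0.1 rad and z of drift in the frame of hub_bore above 0.06 m and contact force between drift and the fingers above 1 N and linear speed of drift below 0.02 m/s and angular speed of drift below 0.15 rad/s and contact force between drift and tool_block below 0.05 N and contact force between drift and hub_stand below 0.05 N and contact force between drift and bins below 0.05 N and contact force between drift and awl below 0.05 N and contact force between drift and hex_key below 0.05 N and contact force between drift and oil_bottle below 0.05 N and contact force between drift and spare_hub below 0.05 N and distance of each of awl, hex_key, oil_bottle, spare_hub from where it was at the start of the episode below 0.015 m); the arm keeps its last pose, push and grip.
It fails at once if the drift or the robot touches the row of bins (over 1 N) (contact force between any of drift, the arm, the fingers and bins above 1 N).
It fails at once if the drift touches the hub or its clamp (over 0.5 N) (contact force between drift and hub_stand above 0.5 N).
It fails at once if another tool, the bottle or the spare hub is moved by more than 15 mm (distance of any of awl, hex_key, oil_bottle, spare_hub from where it was at the start of the episode above 0.015 m).
It also fails if it takes over 45 s, if anything falls off the work surface, if the arm or the gripper's body presses on something with over 40 N, if the wrist force passes 120 N, or if a joint passes its speed limit or range.

## Robot

A 7-joint arm with a two-finger parallel gripper is mounted at the origin on the work surface. World frame = base frame: x ahead of the robot, y to its left, z up, the work surface at z = 0. Lengths are in m, angles in rad, forces in N, time in s.
With the tool pointing down it reaches from about 0.4 to 0.925 m from the base axis. Payload 5.6 kg.
Tool frame: the origin (TCP) lies midway between the tips of the shut fingers; the grasp point (between the pads) lies 19 mm behind it; z points along the fingers, x is the direction in which the jaws open and shut, and the axes are right-handed (so a half turn about z gives the same grasp; the last joint's range is limited). The gripper opens to 85 mm and grips with 20 to 120 N. Pads are 22 mm wide; open, the fingers measure 114 mm over their backs; the gripper's body (76 mm by 85 mm) begins 54 mm behind the grasp point. The pads swing forward as they close: fully open they stand 13 mm farther back than shut.
Start: joints at [1.195, 0.468, -0.012, 1.603, 0.006, 1.071, -0.056], TCP at [0.212, -0.614, 0.231] pointing down, gripper open.
Joint ranges: [-2.53, 2.53], [-0.31, 2.02], [-1.57, 1.55], [0.28, 2.44], [-1.29, 4.43], [0.15, 1.84], [-2.92, 2.92]. Speed limits (rad/s): [2.57, 2.57, 3.14, 3.14, 3.14, 3.14, 3.14].

## Interface

Orientations are given as a 3x3 rotation matrix whose columns are the frame's x, y, z axes.
In Python, from rig import robot, vision gives the robot as it stands.
- The arm moves only by the shell command python3 -m inch 'ROWS' [FORCE]. ROWS is JSON, a list of rows, each a list of 5 numbers: the shift along the tool's x, y, z in cm, then the turn about the tool's z in rad, then the opening, from 0 (shut) to 1 (fully open). In form: [[x, y, z, twist, claw], ...]. A call has 1 to 8 rows; each row is the pose to reach, as a shift and turn from the pose commanded when the call began, along the tool's axes at that moment; what a row does not reach only later rows make up. A row lasts 1/12 s, in which the tool goes at most 41.7 mm and 7.16 degrees, less where a joint would pass 70% of its speed; a pose out of reach is approached as far as the arm can. A call with a gripper value outside its range is refused whole. The fingers move at their own pace and stop on an object; FORCE is the grip in N (left out, the last holds). Time passes only in rows, so rows that repeat a pose let the fingers close. It gives the time, the measured TCP pose, the force and the opening at its end, in the units of the state.
- robot.get_obs(): the state, without advancing time (a new reading comes with each control period).
- vision.camera(name): name is "scene" or "top"; returns a dict with "frame" (480x640x3 uint8, red, green, blue), "camera_matrix" (3x3 intrinsics, pixels), "extrinsics" (4x4, takes a point from world to camera coordinates). Camera axes: x right, y down, z forward; pixel columns grow to the right and rows downward; lengths in m; the calibration is good to about 2 mm. A picture is of the moment at which its call begins. There is no depth.
- robot.close_job(): hands the job in, once; it reports no verdict.
Trained networks look in a picture, given as the dict that the camera call returned (one of the last four; its "shot" number tells which), for a name from the list of things; names that differ only in an ending like _2 or _b are one class to them, and where a whole thing is asked for, a point or a joint stands for the part that bears it (a point fixed in the world has none). Each returns a list of dicts, best first, with "p" (0 to 1); they miss things now and then, are a little off and sometimes report something else, mostly with a low value. They report only what shows in the picture. A call takes as long as a camera call. They do not tell look-alikes from the thing itself.
- vision.look_for(picture, query): "location" ([column, row] in pixels, amid what is visible of it).
- vision.cut_out(picture, query): "pixels" (480x640 bool, what is visible of it) and "location" ([column, row] in pixels, amid what is visible of it).
- vision.spot_point(picture, query): "location" ([column, row] in pixels: a listed point, or the origin of a listed thing).
The state is a dict: "clock": time; "q": joint angles; "qd": joint speeds; "tau": joint torques, N m; "tool_pos": TCP position; "eef_rot": TCP orientation; "force": force on the tool from outside, world axes, zero at the start; "wrist_torque": the same for the moment, N m; "opening": finger opening in m.
Only numpy, scipy, OpenCV 4.12 (cv2) and the standard library are available. Lean on these libraries where they do the work, as an engineer would, in place of code of your own. Each camera call takes 0.05 s, during which the arm holds its last target.

## Working session

There is one attempt and no reset: what is moved stays moved. The work goes in short steps, Python scripts to look and compute and a shell command to move; the robot and the scene stay as the last step left them, time stands still between calls to the robot, and variables do not carry over. Pictures are saved under pics/ and viewed, and the job is handed in when it is done.

```bash
ls; mkdir -p pics
python3 - <<'E'
from rig import robot, vision
import cv2,numpy as np,pickle
o=robot.get_obs(); print({k:np.round(v,3).tolist() for k,v in o.items()})
D={}
for n in("scene","top"):
    p=vision.camera(n); D[n]=p
    cv2.imwrite(f"pics/{n}0.png",p["frame"][:,:,::-1])
    print(n,p["camera_matrix"].tolist(),np.round(p["extrinsics"],4).tolist())
    for q in["drift","tool_block","awl","hex_key","bins","hub_stand","hub_bore","oil_bottle","spare_hub"]:
        print(q,[(np.round(r["location"],1).tolist(),round(r["p"],2)) for r in vision.spot_point(p,q)][:4])
pickle.dump(D,open("d0.pkl","wb"))
E
```

```text
pics
{'clock': 0.0, 'q': [1.195, 0.468, -0.012, 1.604, 0.006, 1.071, -0.056], 'qd': [0.0, 0.001, -0.001, -0.0, 0.001, 0.0, -0.001], 'tau': [0.0, -53.238, 0.022, -25.13, 0.012, 0.008, 0.0], 'tool_pos': [0.212, -0.614, 0.23], 'eef_rot': [[0.327, -0.945, -0.001], [-0.945, -0.327, 0.002], [-0.002, 0.0, -1.0]], 'force': [-0.662, 0.214, 0.829], 'wrist_torque': [0.026, -0.018, -0.045], 'opening': 0.086}
scene [[570.7955590910784, 0.0, 323.565188788635], [0.0, 570.7955590910784, 246.68010249303973], [0.0, 0.0, 1.0]] [[-0.0459, 0.9988, -0.0165, 0.0799], [0.598, 0.0143, -0.8014, -0.2647], [-0.8002, -0.0467, -0.5979, 1.7301], [0.0, 0.0, 0.0, 1.0]]
drift [([452.5, 247.0], 0.94)]
tool_block [([452.2, 277.5], 0.96)]
awl [([478.0, 241.4], 0.82)]
hex_key [([428.8, 252.0], 0.95)]
bins [([349.2, 256.7], 0.71)]
hub_stand [([140.8, 336.2], 0.84), ([225.1, 281.6], 0.81), ([189.4, 231.4], 0.59)]
hub_bore [([133.6, 299.0], 0.65)]
oil_bottle [([467.4, 351.7], 0.91)]
spare_hub [([268.1, 341.5], 0.67), ([426.2, 249.4], 0.46)]
top [[470.4496446890342, 0.0, 325.9295514555935], [0.0, 470.4496446890342, 235.30622306367644], [0.0, 0.0, 1.0]] [[-0.0072, -1.0, -0.0056, -0.0369], [-0.9932, 0.0078, -0.116, 0.5836], [0.116, 0.0048, -0.9932, 1.0943], [0.0, 0.0, 0.0, 1.0]]
drift [([205.4, 249.4], 0.53)]
tool_block [([215.9, 253.5], 0.62)]
awl []
hex_key [([233.7, 245.6], 0.84), ([307.0, 274.6], 0.66)]
bins [([306.8, 275.3], 0.7), ([217.1, 162.6], 0.3)]
hub_stand [([467.7, 173.2], 0.94), ([477.6, 321.2], 0.71), ([422.1, 244.2], 0.64)]
hub_bore [([489.7, 320.8], 0.9), ([428.7, 235.5], 0.75), ([483.0, 159.0], 0.62)]
oil_bottle [([216.2, 163.1], 0.92)]
spare_hub [([369.6, 166.9], 0.66)]
```

View pics/scene0.png

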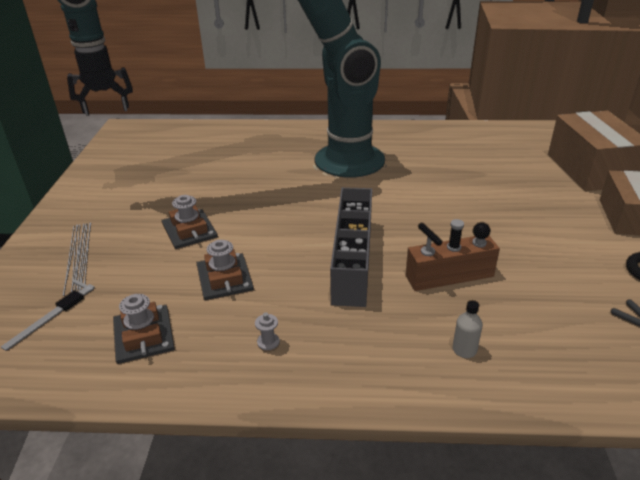

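View pics/top0.png

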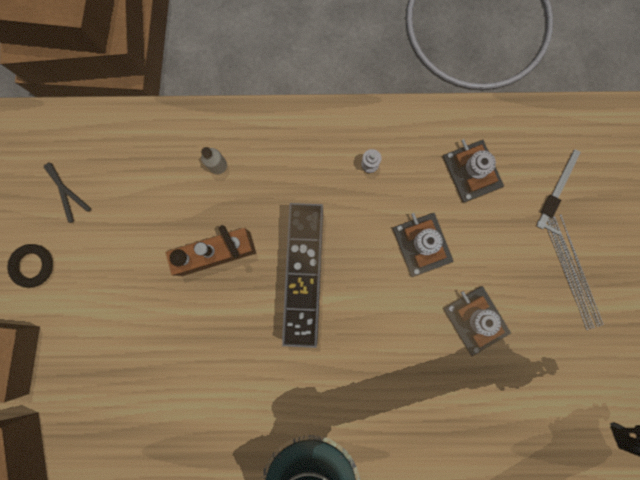

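The top view shows the block near (210,250), the bins near (303,275), and three hub stands at about (473,170), (424,243) and (478,320). In the top view, left means +y, so the target is the middle stand at (424,243). I'll measure more closely.

```bash
cat > h.py <<'E'
import numpy as np,cv2
from scipy.optimize import least_squares
def proj(p,X):
    X=np.atleast_2d(X);c=X@p["extrinsics"][:3,:3].T+p["extrinsics"][:3,3];u=c@p["camera_matrix"].T
    return u[:,:2]/u[:,2:]
def atz(p,uv,z):
    R=p["extrinsics"][:3,:3];t=p["extrinsics"][:3,3]
    d=R.T@np.linalg.solve(p["camera_matrix"],[uv[0],uv[1],1.]);o=-R.T@t
    return o+d*(z-o[2])/d[2]
def tri(P,uvs):
    return least_squares(lambda X:np.concatenate([proj(p,X)[0]-u for p,u in zip(P,uvs)]),[.5,0,.1])
E
python3 - <<'E'
from h import *;import pickle
D=pickle.load(open("d0.pkl","rb"));S,T=D["scene"],D["top"]
def crop(p,x,y,w,h,k,f): cv2.imwrite(f,cv2.resize(p["frame"][y:y+h,x:x+w,::-1],None,fx=k,fy=k,interpolation=cv2.INTER_CUBIC))
crop(S,400,210,105,85,7,"pics/c1.png");crop(T,160,215,105,70,7,"pics/c2.png")
crop(S,190,230,70,70,8,"pics/c3.png");crop(T,385,205,75,75,8,"pics/c4.png")
for uv in[(467.7,173.2),(477.6,321.2),(422.1,244.2)]: print("stand top",atz(T,uv,0).round(3))
for uv in[(140.8,336.2),(225.1,281.6),(189.4,231.4)]: print("stand sc",atz(S,uv,0).round(3))
print("bore T",atz(T,(428.7,235.5),.095))
print("drift",tri([S,T],[(452.5,247),(205.4,249.4)]).x,atz(T,(205.4,249.4),.08),atz(S,(452.5,247),.08))
E
```

```text
stand top [ 0.741 -0.397  0.   ]
stand top [ 0.376 -0.406  0.   ]
stand top [ 0.563 -0.278  0.   ]
stand sc [ 0.753 -0.413  0.   ]
stand sc [ 0.58  -0.274 -0.   ]
stand sc [ 0.388 -0.401  0.   ]
bore T [ 0.57387157 -0.27424085  0.095     ]
drift [0.54700562 0.22970699 0.08206228] [0.54750258 0.23534009 0.08      ] [0.54566213 0.22569376 0.08      ]
```

View pics/c1.png

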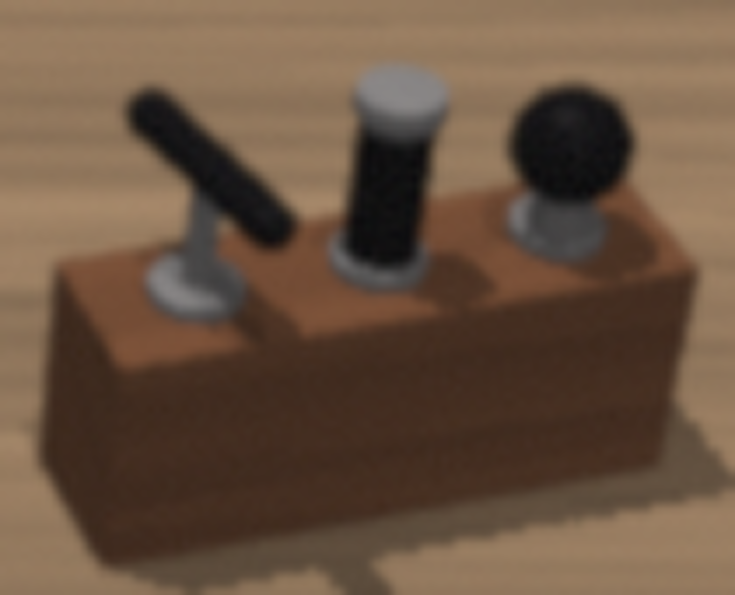

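View pics/c2.png

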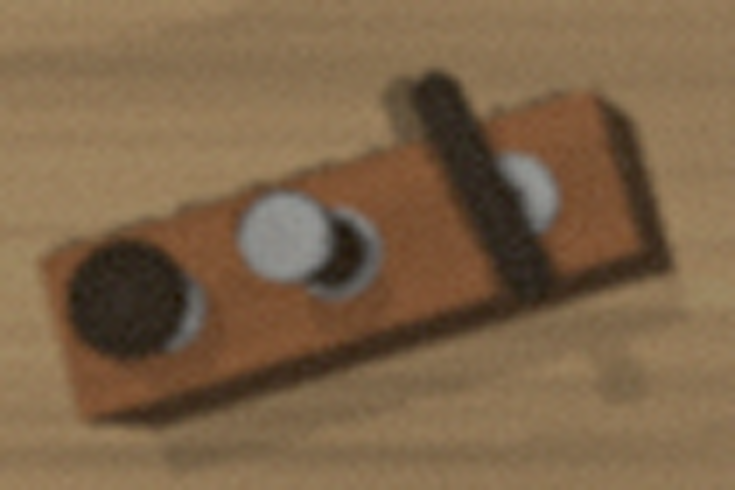

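View pics/c3.png

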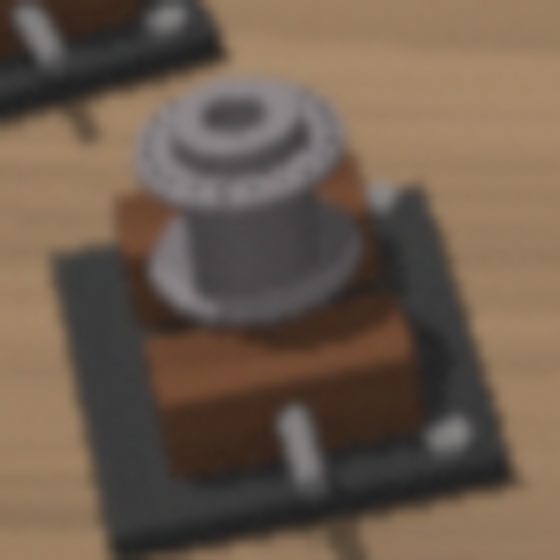

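View pics/c4.png

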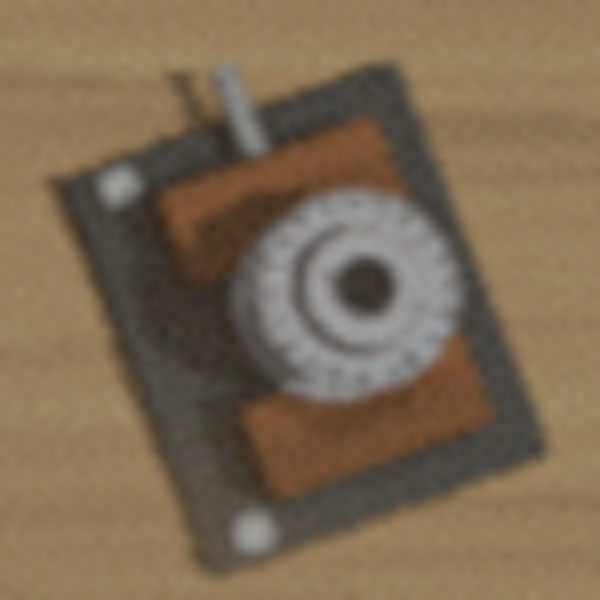

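Run:
```python
from h import *;import pickle
D=pickle.load(open("d0.pkl","rb"));S,T=D["scene"],D["top"]
def px(c,k,x0,y0): return ((c[0]+.5)/k-.5+x0,(c[1]+.5)/k-.5+y0)
def rep(n,s,t,z):
    r=tri([S,T],[s,t]);print(n,s,t,r.x.round(4),round(r.cost,2),"S",atz(S,s,z).round(4),"T",atz(T,t,z).round(4))
rep("cap",px((402,92),7,400,210),px((285,237),7,160,215),.146)
rep("collar",px((379,252),7,400,210),px((337,253),7,160,215),.085)
rep("bore",px((235,113),8,190,230),px((366,284),8,385,205),.095)
# block top corners
for n,s,t in[("bl back",(62,268),(598,92)),("bl front",(125,367),(645,250)),("right fr",(690,270),(88,418)),("right back",(622,190),(42,262))]:
    rep(n,px(s,7,400,210),px(t,7,160,215),.08)
# block hole row axis from T collars
# bins from T rim corners
for t in[(291,205),(323,206),(317,346),(282,345)]: print("bins rim T",atz(T,t,.1).round(3))
for s in[(343,191),(371,191),(366,263),(334,262)]: print("bins rim S",atz(S,s,.1).round(3))
for n,t,s in(("bottle",(209,154),(473,307)),("spare",(371,156),(266,320))): print(n,tri([S,T],[s,t]).x.round(3))
```

```text
cap (457.0, 222.71428571428572) (200.28571428571428, 248.42857142857144) [0.5441 0.2289 0.1428] 0.25 S [0.5492 0.2268 0.146 ] T [0.5438 0.2291 0.146 ]
collar (453.7142857142857, 245.57142857142856) (207.71428571428572, 250.71428571428572) [0.5442 0.2286 0.0829] 0.06 S [0.5472 0.2275 0.085 ] T [0.544  0.2287 0.085 ]
bore (218.9375, 243.6875) (430.3125, 240.0625) [ 0.5637 -0.2787  0.0933] 0.12 S [ 0.5659 -0.2788  0.095 ] T [ 0.5635 -0.2775  0.095 ]
bl back (408.42857142857144, 247.85714285714286) (245.0, 227.71428571428572) [0.5925 0.1317 0.1121] 10.87 S [0.551  0.1305 0.08  ] T [0.597 0.145 0.08 ]
bl front (417.42857142857144, 262.0) (251.71428571428572, 250.28571428571428) [0.5485 0.1454 0.0381] 14.94 S [0.6001 0.1457 0.08  ] T [0.5446 0.1289 0.08  ]
right fr (498.1428571428571, 248.14285714285714) (172.14285714285714, 274.2857142857143) [0.4935 0.3328 0.0375] 12.68 S [0.5475 0.3228 0.08  ] T [0.4911 0.31   0.08  ]
right back (488.42857142857144, 236.71428571428572) (165.57142857142858, 252.0) [0.5391 0.308  0.1065] 17.34 S [0.5056 0.3098 0.08  ] T [0.5422 0.3267 0.08  ]
bins rim T [0.646 0.037 0.1  ]
bins rim T [ 0.643 -0.035  0.1  ]
bins rim T [ 0.331 -0.02   0.1  ]
bins rim T [0.334 0.057 0.1  ]
bins rim S [ 0.35  -0.015  0.1  ]
bins rim S [0.349 0.053 0.1  ]
bins rim S [0.631 0.037 0.1  ]
bins rim S [ 0.63  -0.028  0.1  ]
bottle [0.765 0.228 0.106]
spare [ 0.768 -0.152  0.067]
```

```bash
cat > go.py <<'E'
import sys,numpy as np
from rig import robot
x,y,z,a=map(float,sys.argv[1:5]) # target tcp world, tool-x angle deg
o=robot.get_obs();R=np.array(o["eef_rot"]);p=np.array(o["tool_pos"])
d=R.T@(np.array([x,y,z])-p)*100
c=np.arctan2(R[1,0],R[0,0]);t=-(np.deg2rad(a)-c);t=(t+np.pi)%(2*np.pi)-np.pi
print("clock",o["clock"],"p",p.round(4),"ang",np.rad2deg(c).round(2),"tilt",R[:,2].round(4),"q",np.round(o["q"],2),"open",o["opening"],"F",np.round(o["force"],1))
print("cm",d.round(2),"twist",round(t,4))
E
python3 go.py .5 -.4 .3 16.5
```

```text
clock 1.0 p [ 0.2123 -0.6143  0.2313] ang -70.94 tilt [-0. -0. -1.] q [ 1.2   0.47 -0.01  1.6   0.01  1.07 -0.06] open 0.08606917104749363 F [-0.1 -0.9 -0.9]
cm [-10.86 -34.19  -6.87] twist -1.5261
```

```bash
python3 -m inch '[[-10.9,-34.2,-6.9,-0.9,1],[-10.9,-34.2,-6.9,-0.9,1],[-10.9,-34.2,-6.9,-0.9,1],[-10.9,-34.2,-6.9,-0.9,1],[-10.9,-34.2,-6.9,-0.9,1],[-10.9,-34.2,-6.9,-0.9,1],[-10.9,-34.2,-6.9,-0.9,1],[-10.9,-34.2,-6.9,-0.9,1]]'; python3 go.py .545 -.1 .3 16.5
```

```text
clock: 1.67
tool_pos: [0.4759, -0.4173, 0.2949]
eef_rot: [[0.945, -0.327, 0.0], [-0.327, -0.945, -0.0], [0.0, 0.0, -1.0]]
force: [0.3, -0.6, 0.4]
opening: 0.0851
clock 1.6667 p [ 0.4759 -0.4173  0.2949] ang -19.08 tilt [ 4.e-04 -4.e-04 -1.e+00] q [ 0.88  0.41 -0.29  1.56  0.12  1.19  0.23] open 0.0851416804308729 F [ 0.3 -0.6  0.4]
cm [ -3.84 -32.24  -0.52] twist -0.621
```

```bash
python3 -m inch '[[-3.8,-32,-0.5,-0.62,1],[-3.8,-32,-0.5,-0.62,1],[-3.8,-32,-0.5,-0.62,1],[-3.8,-32,-0.5,-0.62,1],[-3.8,-32,-0.5,-0.62,1],[-3.8,-32,-0.5,-0.62,1],[-3.8,-32,-0.5,-0.62,1],[-3.8,-32,-0.5,-0.62,1]]'; python3 go.py .545 .2285 .22 16.5
```

```text
clock: 2.33
tool_pos: [0.5453, -0.0999, 0.2997]
eef_rot: [[0.96, 0.281, 0.001], [0.281, -0.96, 0.001], [0.001, -0.0, -1.0]]
force: [1.2, 0.2, 0.3]
opening: 0.0855
clock 2.3333 p [ 0.5453 -0.0999  0.2997] ang 16.33 tilt [ 1.e-03  7.e-04 -1.e+00] q [ 0.57  0.3  -0.55  1.73  0.17  1.16  0.26] open 0.08553838862739954 F [1.2 0.2 0.3]
cm [  9.2  -31.52   8.  ] twist -0.003
```

```bash
python3 -m inch '[[9.2,-31.5,1,0,1],[9.2,-31.5,1,0,1],[9.2,-31.5,1,0,1],[9.2,-31.5,1,0,1],[9.2,-31.5,1,0,1],[9.2,-31.5,1,0,1],[9.2,-31.5,1,0,1],[9.2,-31.5,1,0,1]]'; python3 -m inch '[[0,0,5,0,1],[0,0,5,0,1],[0,0,5,0,1],[0,0,5,0,1]]';python3 go.py .545 .2285 .22 16.5
python3 - <<'E'
from rig import robot, vision
import cv2
for n in("scene","top"):
    p=vision.camera(n); f=p["frame"][:,:,::-1]
    f=f[160:300,370:530] if n=="scene" else f[180:320,130:290]
    cv2.imwrite(f"pics/{n}1.png",cv2.resize(f,None,fx=4,fy=4,interpolation=cv2.INTER_CUBIC))
E
```

```text
clock: 3.0
tool_pos: [0.5451, 0.2269, 0.2894]
eef_rot: [[0.96, 0.279, 0.0], [0.279, -0.96, 0.0], [0.001, -0.0, -1.0]]
force: [0.6, -0.9, 0.2]
opening: 0.0855
clock: 3.33
tool_pos: [0.5461, 0.2231, 0.2394]
eef_rot: [[0.961, 0.277, -0.0], [0.277, -0.961, -0.001], [-0.001, 0.0, -1.0]]
force: [0.6, 0.0, 0.2]
opening: 0.0852
clock 3.3333 p [0.5461 0.2231 0.2394] ang 16.07 tilt [-5.e-04 -6.e-04 -1.e+00] q [ 0.05  0.45 -0.65  1.71  0.3   1.08 -0.41] open 0.08517414901984942 F [0.6 0.  0.2]
cm [ 0.04 -0.55  1.94] twist -0.0075
```

View pics/scene1.png

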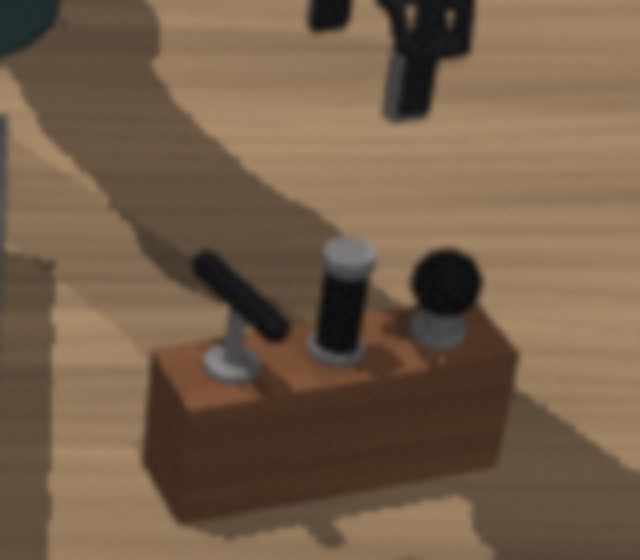

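View pics/top1.png

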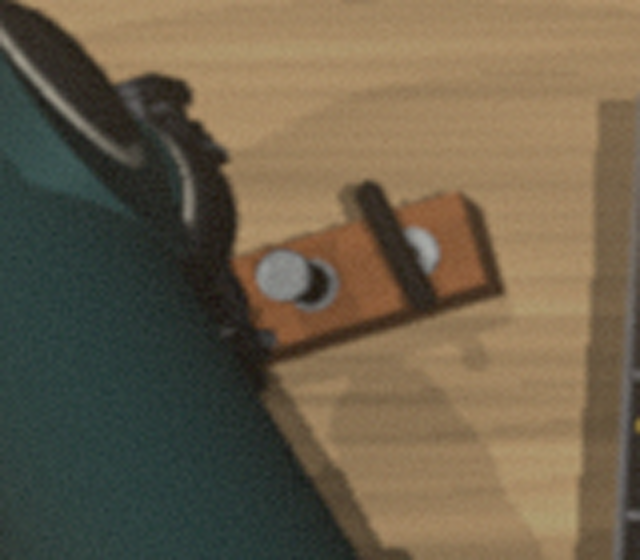

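```bash
python3 - <<'E'
from h import *;import pickle
from rig import robot
D=pickle.load(open("d0.pkl","rb"));S=D["scene"]
o=robot.get_obs();R=np.array(o["eef_rot"]);p=o["tool_pos"]
for s in(-.05,0,.05):print(s,proj(S,p+R[:,0]*s-R[:,2]*.013))
E
python3 go.py .545 .2285 .16 16.5
```

```text
-0.05 [[451.53138019 165.25651023]]
0 [[461.81445078 176.99430732]]
0.05 [[472.83601186 189.57506774]]
clock 3.4333 p [0.5469 0.2234 0.2409] ang 16.03 tilt [ 2.5e-03  5.0e-04 -1.0e+00] q [ 0.05  0.44 -0.65  1.71  0.3   1.08 -0.41] open 0.08540914556416203 F [-0.5  0.5 -0.1]
cm [-0.07 -0.55  8.09] twist -0.0083
```

```bash
python3 -m inch '[[-0.1,-0.5,3,0,1],[-0.1,-0.5,6,0,1],[-0.1,-0.5,6,0,1],[-0.1,-0.5,6,0,1]]'; python3 go.py .545 .2285 .095 16.5
```

```text
clock: 3.77
tool_pos: [0.5436, 0.2277, 0.1797]
eef_rot: [[0.961, 0.277, -0.001], [0.277, -0.961, -0.001], [-0.001, 0.0, -1.0]]
force: [-0.1, 0.1, 0.1]
opening: 0.0852
clock 3.7667 p [0.5436 0.2277 0.1797] ang 16.07 tilt [-7.e-04 -6.e-04 -1.e+00] q [ 0.01  0.51 -0.62  1.77  0.35  0.97 -0.46] open 0.08518332956864069 F [-0.1  0.1  0.1]
cm [ 0.17 -0.04  8.47] twist -0.0075
```

```bash
python3 -m inch '[[0.1,0,3,0,1],[0.1,0,6,0,1],[0.1,0,8.4,0,1],[0.1,0,8.4,0,1],[0.1,0,8.4,0,1]]'; python3 go.py .545 .2285 .095 16.5
python3 - <<'E'
from rig import robot, vision
import cv2
p=vision.camera("scene"); f=p["frame"][:,:,::-1]
cv2.imwrite(f"pics/scene2.png",cv2.resize(f[180:290,380:520],None,fx=5,fy=5,interpolation=cv2.INTER_CUBIC))
E
```

```text
clock: 4.18
tool_pos: [0.5453, 0.229, 0.0967]
eef_rot: [[0.961, 0.277, 0.001], [0.277, -0.961, 0.0], [0.001, -0.0, -1.0]]
force: [0.3, 0.3, -0.0]
opening: 0.0856
clock 4.1833 p [0.5453 0.229  0.0967] ang 16.11 tilt [ 1.1e-03  5.0e-04 -1.0e+00] q [-0.03  0.62 -0.56  1.82  0.43  0.83 -0.53] open 0.08555448410281594 F [ 0.3  0.3 -0. ]
cm [-0.04  0.04  0.17] twist -0.0068
```

View pics/scene2.png

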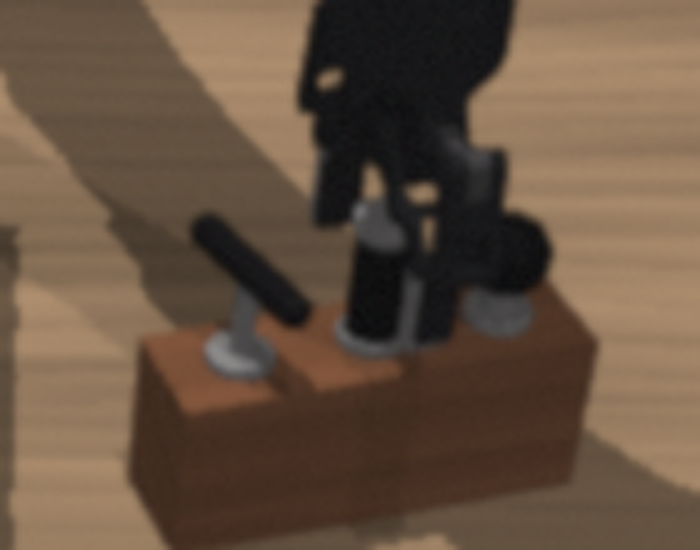

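The fingers straddle the handle at about (375,290) in the crop, clear of the ball and the T-bar. Closing now.

```bash
python3 -m inch '[[0,0,0,0,0.5],[0,0,0,0,0.2],[0,0,0,0,0.1],[0,0,0,0,0],[0,0,0,0,0],[0,0,0,0,0],[0,0,0,0,0]]' 60; python3 go.py .545 .2285 .115 16.5
```

```text
clock: 4.82
tool_pos: [0.5446, 0.229, 0.0958]
eef_rot: [[0.961, 0.278, 0.001], [0.278, -0.961, 0.0], [0.001, 0.0, -1.0]]
force: [-0.3, 0.4, 4.7]
opening: 0.023
clock 4.8167 p [0.5446 0.229  0.0958] ang 16.15 tilt [ 9.e-04  1.e-04 -1.e+00] q [-0.03  0.62 -0.56  1.82  0.43  0.83 -0.53] open 0.022956812379014705 F [-0.3  0.4  4.7]
cm [ 0.02  0.06 -1.92] twist -0.0061
```

Gripped at 23 mm with no side force. Lifting straight up.

```bash
python3 -m inch '[[0,0,-0.5,0,0],[0,0,-1.5,0,0],[0,0,-3,0,0],[0,0,-4.5,0,0],[0,0,-6,0,0],[0,0,-8,0,0],[0,0,-10,0,0],[0,0,-10,0,0]]'; python3 go.py .545 .2285 .24 16.5
```

```text
clock: 5.48
tool_pos: [0.5456, 0.2302, 0.1994]
eef_rot: [[0.96, 0.278, 0.005], [0.278, -0.96, 0.002], [0.006, -0.001, -1.0]]
force: [0.7, 0.1, -1.5]
opening: 0.023
clock 5.4833 p [0.5456 0.2302 0.1994] ang 16.17 tilt [ 0.0053  0.0022 -1.    ] q [ 0.02  0.49 -0.63  1.75  0.34  1.   -0.45] open 0.022967980304428336 F [ 0.7  0.1 -1.5]
cm [-0.08  0.15 -4.06] twist -0.0058
```

```bash
python3 -m inch '[[0,0,-2,0,0],[0,0,-4,0,0],[0,0,-4,0,0],[0,0,-4,0,0]]'; python3 go.py .555 -.02 .24 16.5
python3 - <<'E'
from rig import robot, vision
import cv2
for n in("scene",):
    p=vision.camera(n); f=p["frame"][:,:,::-1]
    cv2.imwrite(f"pics/{n}3.png",cv2.resize(f[130:290,370:530],None,fx=4,fy=4,interpolation=cv2.INTER_CUBIC))
    print([(r["location"],r["p"]) for r in vision.spot_point(p,"drift_tip")+vision.spot_point(p,"drift")])
E
```

```text
clock: 5.82
tool_pos: [0.5441, 0.229, 0.2354]
eef_rot: [[0.961, 0.278, 0.001], [0.278, -0.961, 0.0], [0.001, 0.0, -1.0]]
force: [0.5, -1.0, -1.5]
opening: 0.0231
clock 5.8167 p [0.5441 0.229  0.2354] ang 16.15 tilt [ 6.e-04  0.e+00 -1.e+00] q [ 0.04  0.45 -0.65  1.72  0.3   1.07 -0.43] open 0.02308954844061465 F [ 0.5 -1.  -1.5]
cm [-5.88 24.22 -0.46] twist -0.006
[([454.4, 217.8], 0.85), ([461.8, 195.0], 0.7)]
```

View pics/scene3.png

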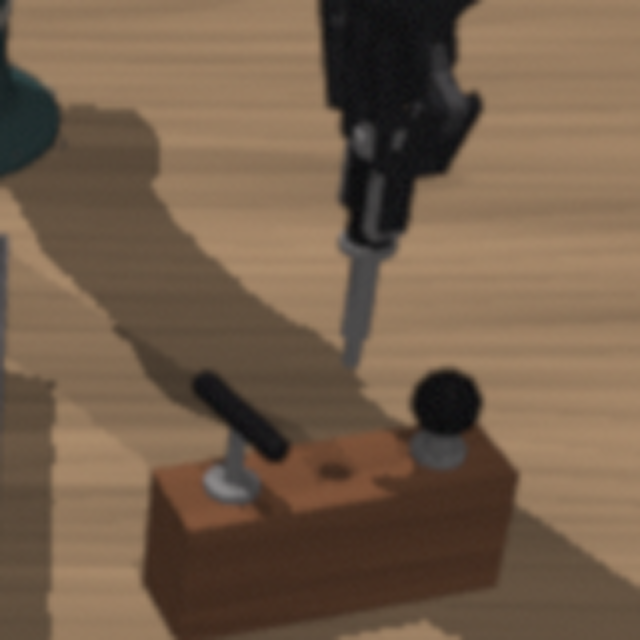

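The drift is clear of the block, its tip at crop (350,365) above the empty hole, and hanging straight. Carrying it across.

```bash
python3 -m inch '[[-0.4,1.5,-0.5,0,0],[-1,4.5,-0.5,0,0],[-1.8,7.5,-0.5,0,0],[-2.6,10.5,-0.5,0,0],[-3.4,14,-0.5,0,0],[-4.2,17.5,-0.5,0,0],[-5,21,-0.5,0,0],[-5.9,24.2,-0.5,0,0]]'; python3 go.py .564 -.2783 .24 16.5
```

```text
clock: 6.63
tool_pos: [0.5542, -0.0223, 0.2389]
eef_rot: [[0.961, 0.278, -0.002], [0.278, -0.961, -0.0], [-0.002, -0.0, -1.0]]
force: [1.3, 0.1, -2.3]
opening: 0.0235
clock 6.6333 p [ 0.5542 -0.0223  0.2389] ang 16.11 tilt [-2.1e-03 -1.0e-04 -1.0e+00] q [ 0.46  0.37 -0.6   1.8   0.24  1.04  0.05] open 0.023532224375811227 F [ 1.3  0.1 -2.3]
cm [-6.16 24.87 -0.11] twist -0.0068
```

```bash
python3 -m inch '[[-0.8,3,0,0,0],[-1.6,6.5,0,0,0],[-2.4,10,0,0,0],[-3.3,13.5,0,0,0],[-4.2,17,0,0,0],[-5,20.5,0,0,0],[-5.7,23,0,0,0],[-6.2,24.7,0,0,0]]';python3 -m inch '[[0,0,0,0,0],[0,0,0,0,0],[0,0,0,0,0]]'; python3 go.py .564 -.2783 .19 16.5
python3 - <<'E'
from rig import robot, vision
import cv2,pickle
D={}
for n in("scene","top"):
    p=vision.camera(n); f=p["frame"][:,:,::-1];D[n]=p
    f=f[170:300,170:300] if n=="scene" else f[180:300,370:490]
    cv2.imwrite(f"pics/{n}4.png",cv2.resize(f,None,fx=5,fy=5,interpolation=cv2.INTER_CUBIC))
    for q in("drift_tip","drift","hub_bore"):print(n,q,[(r["location"],round(r["p"],2)) for r in vision.spot_point(p,q)])
pickle.dump(D,open("d4.pkl","wb"))
E
```

```text
clock: 7.3
tool_pos: [0.5625, -0.2785, 0.2382]
eef_rot: [[0.962, 0.274, -0.003], [0.274, -0.962, -0.0], [-0.003, -0.001, -1.0]]
force: [0.6, -0.3, -1.6]
opening: 0.0229
clock: 7.55
tool_pos: [0.5638, -0.2729, 0.2392]
eef_rot: [[0.96, 0.279, -0.001], [0.279, -0.96, 0.002], [-0.001, -0.002, -1.0]]
force: [-0.0, 1.0, -1.8]
opening: 0.0233
clock 7.55 p [ 0.5638 -0.2729  0.2392] ang 16.23 tilt [-0.0014  0.0018 -1.    ] q [ 0.77  0.48 -0.5   1.63  0.25  1.1   0.48] open 0.023288660585215264 F [-0.   1.  -1.8]
cm [-0.13  0.53  4.91] twist -0.0048
scene drift_tip [([218.6, 218.6], 0.65), ([349.5, 259.1], 0.41)]
scene drift [([210.5, 196.4], 0.5)]
scene hub_bore [([135.0, 300.3], 0.82), ([184.3, 199.0], 0.66), ([219.7, 242.7], 0.63)]
top drift_tip [([434.0, 237.8], 0.6)]
top drift [([440.6, 232.3], 0.58)]
top hub_bore [([429.8, 238.1], 0.9), ([482.4, 157.9], 0.56)]
```

View pics/scene4.png

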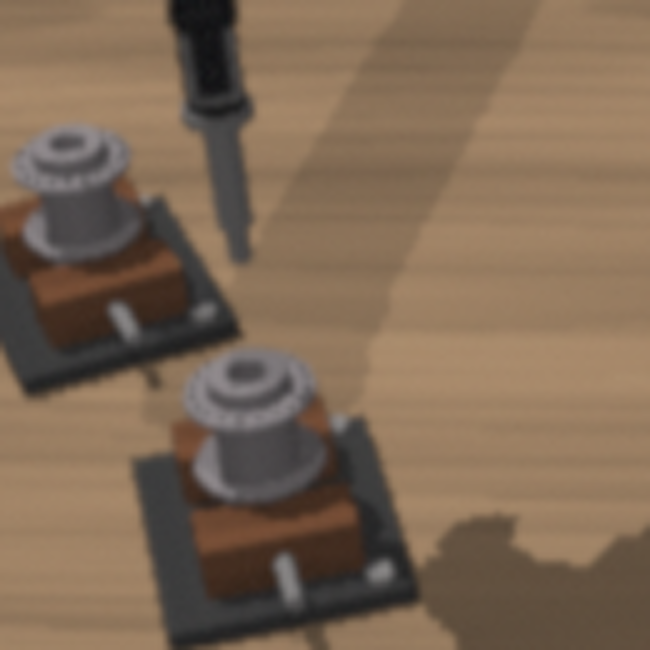

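View pics/top4.png

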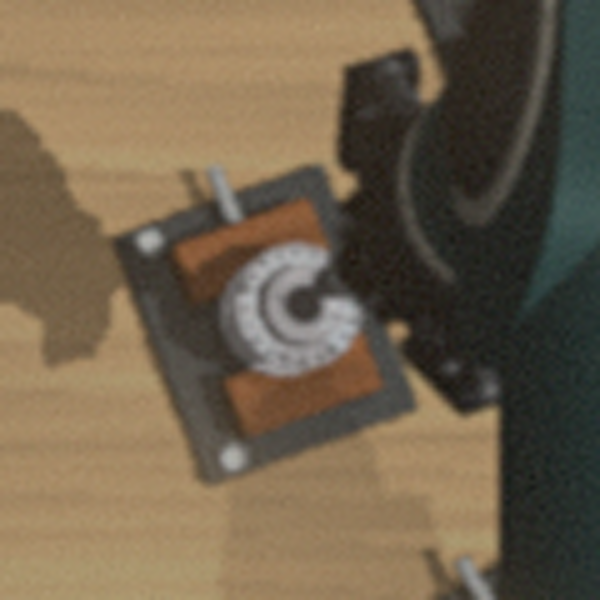

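Run:
```python
from h import *;import pickle
D=pickle.load(open("d4.pkl","rb"));S,T=D["scene"],D["top"]
print("tip S@.153",atz(S,(217.6,222.),.153),"bore S",atz(S,(218.9,243.7),.095))
p=[.5638,-.2729]
for z in(.153,.223): print(z,"pred S",proj(S,p+[z]),"T",proj(T,p+[z]))
```

```text
tip S@.153 [ 0.56771998 -0.27391001  0.153     ] bore S [ 0.56589854 -0.27889677  0.095     ]
0.153 pred S [[218.43819782 220.95560286]] T [[433.9553669  237.04733919]]
0.223 pred S [[214.07188661 192.38277081]] T [[441.77342439 233.09981656]]
```

```bash
python3 -m inch '[[-0.2,0.5,0.5,0,0],[-0.2,0.5,1.5,0,0],[-0.2,0.5,2.5,0,0],[-0.2,0.5,3.5,0,0],[-0.2,0.5,3.7,0,0],[-0.2,0.5,3.7,0,0],[-0.2,0.5,3.7,0,0],[-0.2,0.5,3.7,0,0]]'; python3 go.py .563 -.2783 .192 16.5
python3 - <<'E'
from rig import robot, vision
import cv2,pickle
D={}
for n in("scene","top"):
    p=vision.camera(n); f=p["frame"][:,:,::-1];D[n]=p
    f=f[180:270,175:265] if n=="scene" else f[200:280,390:470]
    cv2.imwrite(f"pics/{n}5.png",cv2.resize(f,None,fx=7,fy=7,interpolation=cv2.INTER_CUBIC))
pickle.dump(D,open("d5.pkl","wb"))
print(robot.get_obs()["tool_pos"])
E
```

```text
clock: 8.62
tool_pos: [0.5639, -0.2798, 0.2036]
eef_rot: [[0.96, 0.278, 0.001], [0.278, -0.96, -0.0], [0.001, 0.0, -1.0]]
force: [-0.5, -0.1, -2.5]
opening: 0.0231
clock 8.6167 p [ 0.5639 -0.2798  0.2036] ang 16.16 tilt [ 8.e-04 -3.e-04 -1.e+00] q [ 0.76  0.52 -0.49  1.66  0.27  1.04  0.47] open 0.02314847464556848 F [-0.5 -0.1 -2.5]
cm [-0.05 -0.17  1.16] twist -0.006
[ 0.56392642 -0.27983428  0.2037481 ]
```

View pics/scene5.png

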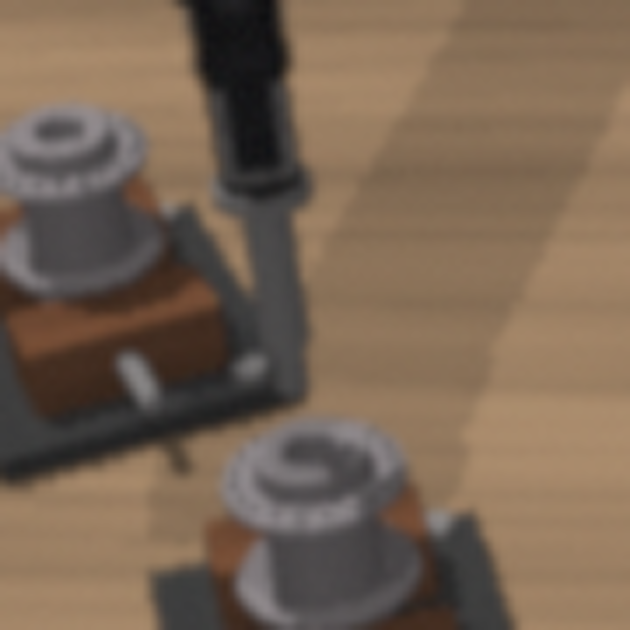

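View pics/top5.png

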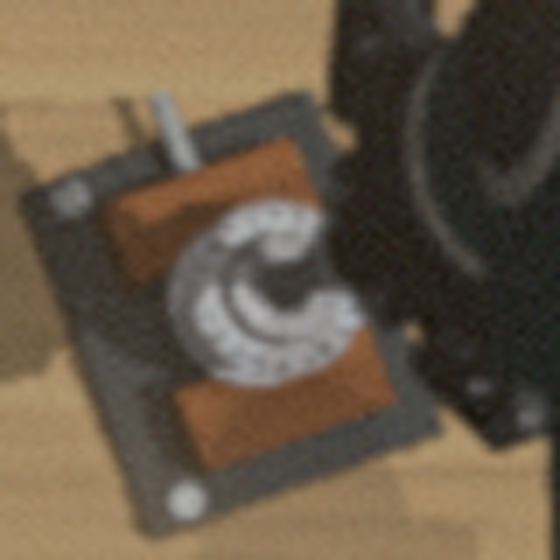

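```bash
python3 - <<'E'
from h import *;import pickle
D=pickle.load(open("d5.pkl","rb"));S,T=D["scene"],D["top"]
print("tip S@.118",atz(S,(215.7,236.),.118),"bore S",atz(S,(218.9,243.7),.095))
p=[.5639,-.2798]
for z in(.118,.188): print(z,"pred S",proj(S,p+[z]),"T",proj(T,p+[z]))
E
python3 go.py .563 -.2785 .192 16.5
```

```text
tip S@.118 [ 0.56948984 -0.28215912  0.118     ] bore S [ 0.56589854 -0.27889677  0.095     ]
0.118 pred S [[217.3065237 234.4917789]] T [[433.55706627 238.75431177]]
0.188 pred S [[212.97841921 206.9120777 ]] T [[441.06710359 235.0700607 ]]
clock 8.7167 p [ 0.5639 -0.2798  0.2037] ang 16.16 tilt [ 9.e-04 -5.e-04 -1.e+00] q [ 0.76  0.52 -0.49  1.66  0.27  1.04  0.47] open 0.023039075233735353 F [-0.7 -0.4 -1.9]
cm [-0.05 -0.15  1.17] twist -0.006
```

```bash
python3 -m inch '[[-0.1,-0.25,0.3,0,0],[-0.1,-0.25,0.8,0,0],[-0.1,-0.25,0.8,0,0],[-0.1,-0.25,0.8,0,0],[-0.1,-0.25,0.8,0,0],[-0.1,-0.25,0.8,0,0]]'
python3 - <<'E'
from rig import robot, vision
from h import *
import pickle
D={};o=robot.get_obs();p0=np.array(o["tool_pos"]);print(p0)
for n in("scene","top"):
    p=vision.camera(n);D[n]=p
    f=p["frame"][:,:,::-1]
    f=f[215:260,195:240] if n=="scene" else f[215:260,410:455]
    f=np.clip(f.astype(float)*1.6,0,255).astype(np.uint8)
    cv2.imwrite(f"pics/{n}6.png",cv2.resize(f,None,fx=12,fy=12,interpolation=cv2.INTER_CUBIC))
    tz=p0[2]-.0858
    print(n,tz,proj(p,[p0[0],p0[1],tz]))
pickle.dump(D,open("d6.pkl","wb"))
E
```

```text
clock: 9.22
tool_pos: [0.562, -0.2777, 0.1953]
eef_rot: [[0.961, 0.278, 0.0], [0.278, -0.961, -0.0], [0.0, 0.0, -1.0]]
force: [-0.0, 0.2, -1.6]
opening: 0.0234
[ 0.56201927 -0.27774096  0.19531762]
scene 0.10951761772872255 [[218.92849797 237.20709369]]
top 0.10951761772872255 [[431.81888882 240.01294083]]
```

View pics/scene6.png

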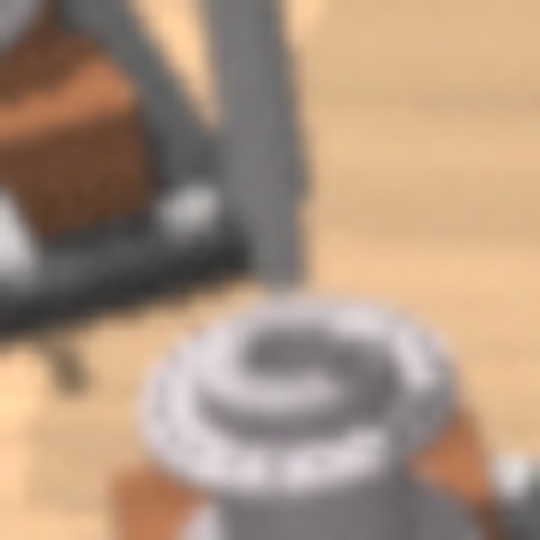

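View pics/top6.png

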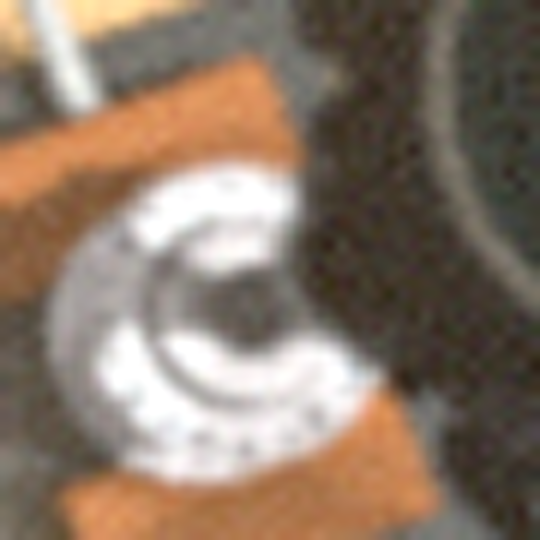

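Run:
```python
from h import *;import pickle
D=pickle.load(open("d6.pkl","rb"));S,T=D["scene"],D["top"]
print("tip S",atz(S,(217.5,238.),.1095),"bore S",atz(S,(218.8,243.7),.095))
b=atz(T,(430.3,240.1),.095);print("boreT",b,"tip pix if aligned T",proj(T,[b[0],b[1],.1095]), "15mm dia px",470*.0085/1.)
b=atz(S,(218.8,243.7),.095);print(proj(S,[b[0],b[1],.1095]))
f=T["frame"][215:260,410:455]
g=cv2.normalize(f[12:36,8:34].astype(np.float32),None,0,255,cv2.NORM_MINMAX)
g=np.clip(f[12:36,8:34].astype(float)*1.0-20,0,120)/120*255
cv2.imwrite("pics/top6b.png",cv2.resize(g[:,:,::-1].astype(np.uint8),None,fx=22,fy=22,interpolation=cv2.INTER_CUBIC))
```

```text
tip S [ 0.56496508 -0.28026762  0.1095    ] bore S [ 0.56590368 -0.27911399  0.095     ]
boreT [ 0.56337137 -0.27751472  0.095     ] tip pix if aligned T [[431.69547841 239.41195071]] 15mm dia px 3.995
[[217.94719524 238.26354305]]
```

View pics/top6b.png

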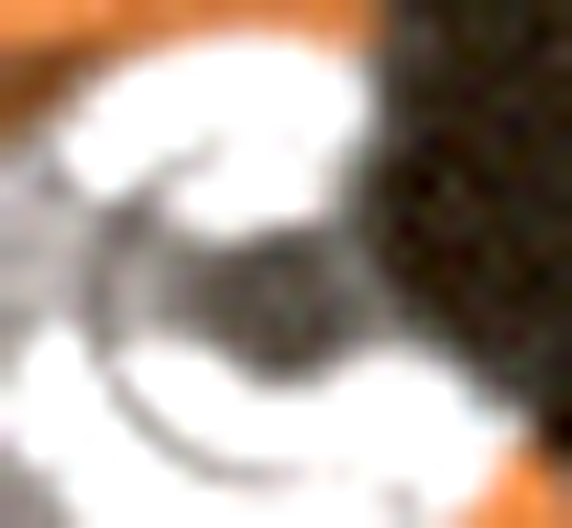

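```bash
python3 -m inch '[[0.1,0,0.2,0,0],[0.1,0,0.3,0,0],[0.1,0,0.3,0,0],[0.1,0,0.3,0,0],[0.1,0,0.3,0,0],[0.1,0,0.3,0,0],[0.1,0,0.3,0,0],[0.1,0,0.3,0,0]]'
python3 -m inch '[[0,0,0,0,0],[0,0,0,0,0],[0,0,0,0,0],[0,0,0,0,0]]'
python3 - <<'E'
from rig import robot, vision
from h import *
import pickle
D={}
for n in("scene","top"):
    p=vision.camera(n);D[n]=p
    f=p["frame"][:,:,::-1]
    f=f[170:260,170:260] if n=="scene" else f
    k=7 if n=="scene" else 1
    cv2.imwrite(f"pics/{n}7.png",cv2.resize(f,None,fx=k,fy=k,interpolation=cv2.INTER_CUBIC))
    o=robot.get_obs();p0=np.array(o["tool_pos"]);print(p0,np.abs(o["qd"]).max(),o["force"],proj(p,[p0[0],p0[1],p0[2]-.0858]))
pickle.dump(D,open("d7.pkl","wb"))
E
```

```text
clock: 9.98
tool_pos: [0.5628, -0.2774, 0.1922]
eef_rot: [[0.961, 0.278, -0.0], [0.278, -0.961, -0.0], [-0.0, 0.0, -1.0]]
force: [-0.5, 0.7, -1.5]
opening: 0.023
clock: 10.32
tool_pos: [0.5628, -0.2774, 0.1922]
eef_rot: [[0.961, 0.278, -0.0], [0.278, -0.961, -0.0], [-0.0, 0.0, -1.0]]
force: [0.2, 0.1, -1.6]
opening: 0.0229
[ 0.56283664 -0.27736911  0.1921991 ] 0.0007067515414547238 [-0.98599105  0.87627533 -1.80379895] [[219.20897817 238.60643084]]
[ 0.56287565 -0.27742731  0.19222159] 0.002842681083653633 [ 1.12229    -0.70325525 -1.44310006] [[431.36426875 239.7801846 ]]
```

View pics/scene7.png

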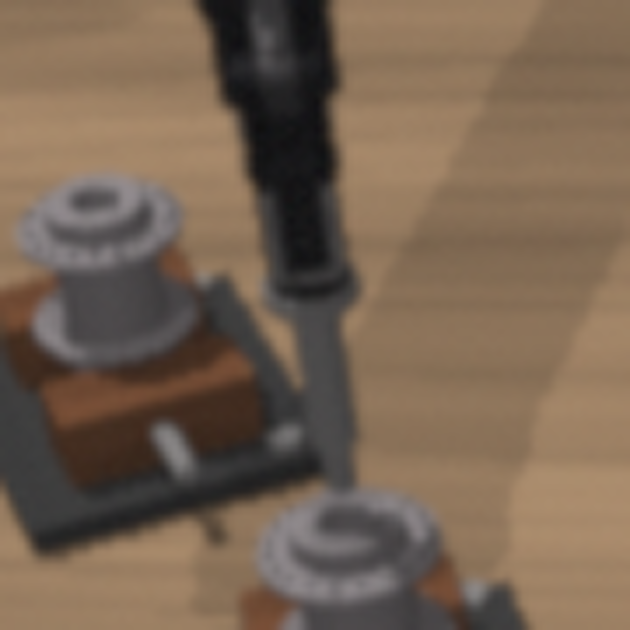

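View pics/top7.png

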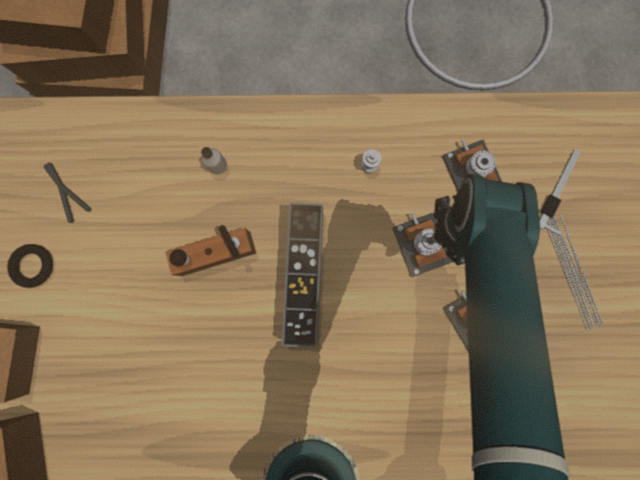

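In the scene view the tip is at (218.3, 239.2), against (218.1, 239.4) expected for the bore axis about 11 mm up. The collar offset matches an upright drift. The top view shows the bottle, spare hub, awl and hex key where they started. Handing in.

```bash
python3 -c "
from rig import robot
print(robot.close_job()); print(robot.get_obs()['clock'])"
```

```text
the job is handed in; nothing more can be done
None
the job is handed in; nothing more can be done
```

I drew the drift out of the block, carried it over the bins with its tip about 50 mm above the rims, and handed the job in with it held over the middle hub stand. That stand is the one farthest to the robot's left. The run took about 10.5 s of the 45 s allowed, and the hand-in reported no verdict.

**Last checks before handing in:**
- **Centring:** the tip was within about 1 mm of the bore axis in the scene view. The arm's own reading against the top view agreed to under 1 mm.
- **Height and tilt:** the tip was about 11 mm above the hub, and the drift looked upright. The height comes from the arm's reading since the grasp, and the picture agreed with it.
- **Stillness and grip:** the arm was at rest, with the fingers closed to 23 mm on the 24 mm handle. The wrist force was only about 1.5 N, roughly the drift's weight.
- **Other tools and parts:** the awl, hex key, bottle and spare hub looked unmoved in the last top view.

**Where checks disagreed:** the two cameras differed by 2 to 5 mm on forward positions. I therefore compared the tip and the bore within the scene picture for the final correction. In the top view the tip was half hidden, so that view only roughly confirmed the centring.

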